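# Clip the dough scraper onto the bakery's snap hook

### The arm

A 6-joint arm with a two-finger parallel gripper is mounted at the origin on the work surface. World frame = base frame: x ahead of the robot, y to its left, z up, the work surface at z = 0. Lengths are in m, angles in rad, forces in N, time in s.
With the tool pointing down it reaches from about 0.35 to 0.975 m from the base axis. Payload 4.9 kg.
Tool frame: the origin (TCP) lies midway between the tips of the shut fingers; the grasp point (between the pads) lies 19 mm behind it (ctrl.tcp_to_grasp is the distance from the TCP to the grasp point, in m); z points along the fingers, y is the line along which they close (so a half turn about z gives the same grasp; the last joint's range is limited). The gripper opens to 85 mm and grips with 20 to 120 N. Pads are 22 mm wide; open, the fingers measure 114 mm over their backs; the gripper's body (76 mm by 85 mm) begins 54 mm behind the grasp point. The pads swing forward as they close: fully open they stand 13 mm farther back than shut.
Start: joints at [0.995, 0.053, 1.613, -0, 1.476, -0.119], TCP at [0.276, 0.561, 0.231] pointing down, gripper open.
Joint ranges: [-3.01, 3.01], [-1.01, 2.22], [0.06, 2.58], [-1.02, 4.17], [0.09, 2.62], [-3.14, 3.14]. Speed limits (rad/s): [2.57, 2.57, 3.14, 3.14, 3.14, 3.14].

### API

Orientations are given as a rotation vector (axis times angle).
In Python, from station import ctrl, monitor, ticket, get_image, camera_params gives the robot as it stands (ctrl), with the cameras as plain functions, the readings (monitor) and the job (ticket).
- The arm moves only by the shell command python3 jog.py 'ROWS' [FORCE]. ROWS is a JSON list that holds a single list of rows (three levels of brackets), with 1 to 20 rows, each of 7 numbers: the finger opening in m, then dx, dy, dz in normalised numbers (1 is 0.8 m), then a rotation vector rx, ry, rz in normalised numbers (1 is 2 rad); each row is the pose to reach, as a shift and turn from the pose commanded when the command began, along the tool's axes at that moment; what a row does not reach only later rows make up. A row lasts 1/12 s, in which the tool goes at most 0.0417 m and 0.125 rad, less where a joint would pass 70% of its speed; a pose out of reach is approached as far as the arm can. The fingers move at their own pace and stop on an object; FORCE is the grip in N (left out, the last holds). Time passes only in rows, so rows that do not move let the fingers close. It prints the time, the measured TCP pose, the force, the opening and the grip force at its end. Input that does not fit is refused with a message, and nothing moves.
- monitor.get_obs(): the state, without advancing time (a new reading comes with each control period).
- get_image(name): name is "scene" or "top"; returns the picture (480x640x3 uint8, red, green, blue); there is no depth.
- camera_params(name): a dict with "fx", "fy", "cx", "cy" (pixels), "T" (4x4, takes a point from camera to world coordinates). Camera axes: x right, y down, z forward; pixel columns grow to the right and rows downward; lengths in m; the calibration is good to about 2 mm. A picture is of the moment at which its call begins. camera_params takes no time and is no camera call.
- ticket.finish_job(): hands the job in; it is judged then, once.
The state is a dict: "t": time; "q": joint angles; "dq": joint speeds; "effort": joint torques, N m; "tool_pos": TCP position; "tool_rot": TCP orientation; "contact_force": force on the tool from outside, world axes, zero at the start; "wrist_torque": the same for the moment, N m; "opening": finger opening in m; "grip_force": force on a finger pad.
Only numpy, scipy, OpenCV 4.12 (cv2) and the standard library are available. Lean on these libraries where they do the work, as an engineer would, in place of code of your own. Each camera call takes 0.05 s, during which the arm holds its last target. There are 200 camera calls.

### The job

Hang up the dough scraper, the tool with the straight flat blade, on the snap hook: push its steel eye down against the sprung gate until it has passed inside and the gate has shut behind it, then let it hang there at rest. Leave the pastry cutter, the similar tool with a round wheel, where it lies.

Things in the scene. Friction and masses are not known exactly. Their poses are not given: they have to be found in the camera images.
- scraper: Dough scraper, 174 mm, 0.12 kg: steel eye, dark wood handle, straight flat steel blade. Origin: eye's centre; +x points from handle to the eye's far rim (x = 26 mm); z square to the eye. Lying, the origin is 10 mm up, z up. Eye: 6 mm wire, 46 mm opening. Handle: x -32 to -107 mm (middle -70), 18 mm wide in y, 20 mm tall. Blade: x -105 to -145 mm, 70 mm wide, 3 mm thick.
- pastry_wheel: Pastry cutter, a bystander to leave alone: the same eye, handle, origin and axes as the scraper, but instead of the blade a flat steel wheel 60 mm across, centred at x = -138 mm. The two tools may lie on either side of the hook.
- snap_hook: Snap hook on a fixed post; foot 100 x 110 x 14 mm. Origin under the foot, below the shank; z up; the hook reaches to -x. 8 mm round steel bar in the plane y = 0: shank at x = 0 (up to z = 279 mm), saddle at z = 200 mm (x -12 to -32), upright nose at x = -44, tip z = 252. The mouth opens upward between nose and shank, clear x -40 to -4. Post x 4 to 20, 16 mm wide, 290 mm tall.
- hook_saddle (a point): Point on the hook's bottom bar (saddle), mid-mouth: x = -26, z = 200 mm in the hook's frame; same axes. Hold the eye level, handle towards -x, far rim above this point (12 mm either way will do), and push straight down: the nose comes up through the eye. With the rim under 20 mm above this point the gate shuts over it. Let go: the tool swings down and hangs, rim 7 mm above.
- gate (a joint): The hook's sprung gate, a 6 mm round bar 39 mm long, hinged on the shank at x = -3, z = 260 mm (hook's frame), slanting down to the nose at x = -40, z = 248. 0 rad is shut; pressed from above (1 to 3 N) it swings down and inward, up to 1.2 rad, and springs back by itself.

How it is judged:
By the outcome, as a careful person would: the job done as asked, in the order asked, and still so for the second after the job is handed in, with the robot touching nothing.
It also fails if it takes over 54 s, if anything falls off the work surface, if the arm or the gripper's body presses on something with over 40 N, if the wrist force passes 120 N, or if a joint passes its speed limit or range.

## Working session

There is one attempt and no reset: what is moved stays moved. The work goes in short steps, Python scripts to look and compute and a shell command to move; the robot and the scene stay as the last step left them, time stands still between calls to the robot, and variables do not carry over. Pictures are saved under pics/ and viewed, at most 10 in all, crops included, and the job is handed in when it is done.

```bash
ls; mkdir -p pics
python3 - <<'E'
from station import ctrl, monitor, ticket, get_image, camera_params
import cv2
for n in("scene","top"):
    cv2.imwrite(f"pics/{n}0.png",get_image(n)[:,:,::-1]); p=camera_params(n); print(n,p)
o=monitor.get_obs(); print(o['t'],o['tool_pos'],o['tool_rot'],ctrl.tcp_to_grasp)
E
```

```text
jog.py
pics
station.py
scene {'fx': 474.0375665247123, 'fy': 474.0375665247123, 'cx': 328.8788376981712, 'cy': 236.13948458296855, 'T': array([[ 0.12790997,  0.59268005, -0.79521657,  1.17861752],
       [ 0.9917555 , -0.08270038,  0.09788598, -0.0629823 ],
       [-0.00774964, -0.80118101, -0.5983719 ,  0.6291201 ],
       [ 0.        ,  0.        ,  0.        ,  1.        ]])}
top {'fx': 559.3895057460433, 'fy': 559.3895057460433, 'cx': 318.5199107223634, 'cy': 238.0514755877429, 'T': array([[-0.02879947, -0.99693672,  0.072717  ,  0.48661451],
       [-0.99957662,  0.02902456,  0.00204034,  0.01649855],
       [-0.00414467, -0.07262745, -0.99735053,  1.18455367],
       [ 0.        ,  0.        ,  0.        ,  1.        ]])}
0.1 [0.27536205 0.56045412 0.23018194] [-7.11149401e-01 -3.05937543e+00  2.73732698e-03] 0.0187
```

View pics/scene0.png

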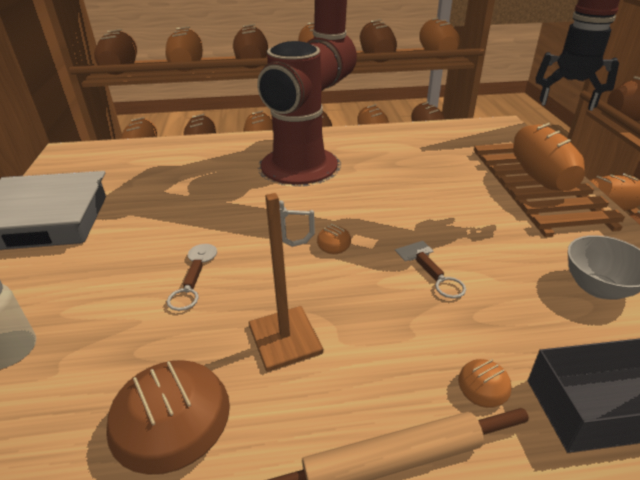

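View pics/top0.png

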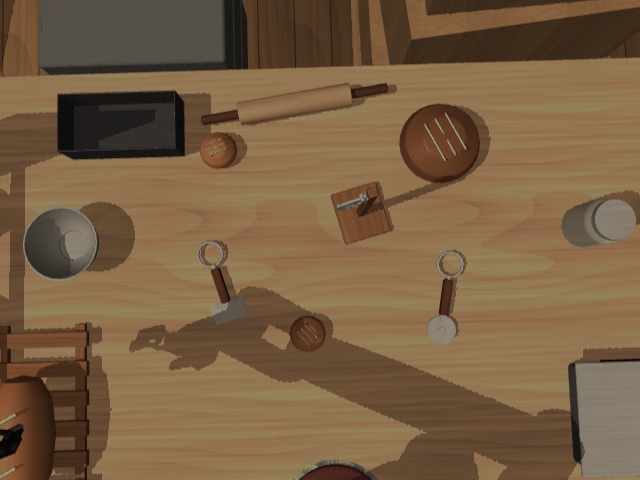

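The scene view shows the scraper at the right, with its eye near (449,288) and blade near (414,249). The wheel cutter is at the left, and the hook is near (297,225) with its mouth toward image right. In the top view the scraper eye is near (211,253), its blade near (229,311), and the hook spans about (338–368, 204).

Run:
```python
import cv2,numpy as np
s=cv2.imread("pics/scene0.png");t=cv2.imread("pics/top0.png")
R=lambda i,x,y,w,h:cv2.resize(i[y:y+h,x:x+w],(400,300),interpolation=cv2.INTER_CUBIC)
# each crop 80x60 px -> x5
a=np.vstack([np.hstack([R(s,390,235,80,60),R(s,250,190,80,60)]),np.hstack([R(t,180,235,80,60),R(t,320,175,80,60)])])
cv2.imwrite("pics/crop1.png",a)
a=np.vstack([np.hstack([R(t,180,265,80,60),R(s,240,305,80,60)])]);cv2.imwrite("pics/crop2.png",a)
```

```text
(no output)
```

View pics/crop1.png

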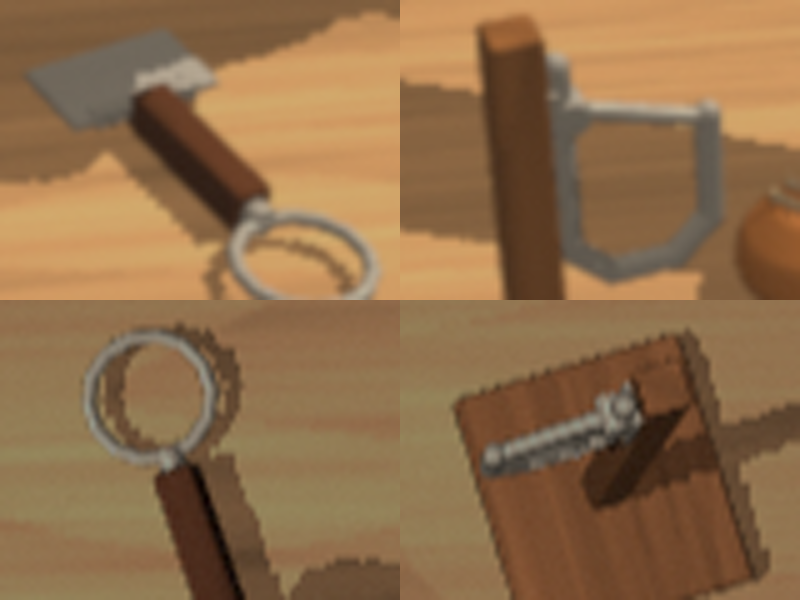

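View pics/crop2.png

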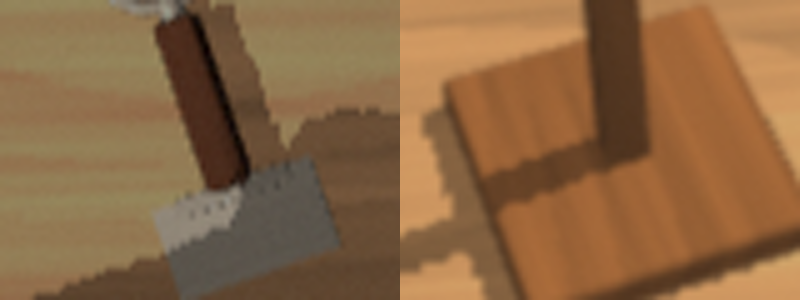

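The crops show these pixels:

| Feature | Scene | Top |
|---|---|---|
| Eye centre | (450.5,287.5) | (210,254.4) |
| Handle top at blade end | (420,253) | (225,302.4) |
| Nose tip | (311.6,210.7) | (338,206.2) |
| Shank top | (281.6,202) | (364.4,195.4) |
| Post top | (272.3,196) | (372.4,192.6) |

The gate is shut.

```bash
cat > h.py <<'E'
from station import ctrl, monitor, ticket, get_image, camera_params
import numpy as np
from scipy.spatial.transform import Rotation as R
def ray(n,uv):
    p=camera_params(n);T=p["T"];d=T[:3,:3]@np.array([(uv[0]-p["cx"])/p["fx"],(uv[1]-p["cy"])/p["fy"],1])
    return T[:3,3],d/np.linalg.norm(d)
def tri(s,t):
    A=np.zeros((3,3));b=np.zeros(3);rs=[ray("scene",s),ray("top",t)]
    for o,d in rs:
        P=np.eye(3)-np.outer(d,d);A+=P;b+=P@o
    x=np.linalg.solve(A,b);return x,[np.linalg.norm((np.eye(3)-np.outer(d,d))@(x-o))*1e3 for o,d in rs]
def atz(n,uv,z):
    o,d=ray(n,uv);return o+d*(z-o[2])/d[2]
def proj(n,P):
    p=camera_params(n);c=np.linalg.inv(p["T"])@np.append(P,1);return c[0]/c[2]*p["fx"]+p["cx"],c[1]/c[2]*p["fy"]+p["cy"]
E
python3 - <<'E'
from h import *
np.set_printoptions(precision=4,suppress=True)
for k,s,t in [("eye",(450.5,287.5),(210,254.4)),("hend",(420,253),(225,302.4)),("nose",(311.6,210.7),(338,206.2)),("shank",(281.6,202),(364.4,195.4)),("post",(272.3,196),(372.4,192.6))]:print(k,*tri(s,t))
for k,t,z in [("eye",(210,254.4),.01),("h1",(216,269.4),.02),("h2",(225,302.4),.02),("blade",(229,310.6),.01),("nose",(338,206.2),.252),("shank",(364.4,195.4),.279),("post",(372.4,192.6),.29)]:print(k,atz("top",t,z))
for k,s,z in [("nose",(311.6,210.7),.252),("shank",(281.6,202),.279),("post",(272.3,196),.29),("eye",(450.5,287.5),.01)]:print(k,atz("scene",s,z))
c=[(150,212),(310,155),(340,245),(180,300)]
for a,b in c: print("bl",atz("top",(180+a/5,265+b/5),.01))
# foot corners top z=.014
for a,b in [(457,400),(685,335),(762,577)]: print("foot",atz("top",(320+(a-400)/5,175+(b-300)/5),.014))
o=monitor.get_obs();print(R.from_rotvec(o['tool_rot']).as_matrix())
E
```

```text
eye [0.5447 0.2489 0.0052] [np.float64(0.054566368388222215), np.float64(0.054566368388221084)]
hend [0.4432 0.2174 0.0126] [np.float64(0.21399788906577863), np.float64(0.21399788906577522)]
nose [ 0.6077 -0.0168  0.248 ] [np.float64(0.8002134773541129), np.float64(0.80021347735411)]
shank [ 0.6208 -0.0593  0.275 ] [np.float64(0.4675669151041509), np.float64(0.46756691510418)]
post [ 0.6232 -0.0713  0.2873] [np.float64(0.39826008774199406), np.float64(0.39826008774200533)]
eye [0.5444 0.248  0.01  ]
h1 [0.5124 0.234  0.02  ]
h2 [0.4436 0.2164 0.02  ]
blade [0.4259 0.21   0.01  ]
nose [ 0.6072 -0.0158  0.252 ]
shank [ 0.6202 -0.0585  0.279 ]
post [ 0.6228 -0.0706  0.29  ]
nose [ 0.6136 -0.018   0.252 ]
shank [ 0.627  -0.0598  0.279 ]
post [ 0.6275 -0.0716  0.29  ]
eye [0.5496 0.2464 0.01  ]
bl [0.4337 0.2496 0.01  ]
bl [0.4555 0.1823 0.01  ]
bl [0.4178 0.1705 0.01  ]
bl [0.3969 0.2376 0.01  ]
foot [ 0.6622 -0.0109  0.014 ]
foot [ 0.687 -0.108  0.014]
foot [ 0.5835 -0.1366  0.014 ]
[[-0.8975  0.4411 -0.001 ]
 [ 0.4411  0.8975 -0.0016]
 [ 0.0002 -0.0018 -1.    ]]
```

Heights come out 4–5 mm low, which is within calibration, and the sizes agree: nose to shank is 44.5 mm and eye to blade is 125 mm. The scraper yaw is about 18° and the hook +x about −75°. The grasp point is (0.478, 0.2265), so I'll move above the handle.

The manual's scale: shifts go in shares of 0.8 m and turns go in shares of 2 rad. Converting my numbers, -0.329 m is -0.4113, 0.11 m is 0.1375, -0.771 rad is -0.3855.

```bash
python3 jog.py '[[[0.085, -0.125, -0.08, 0, 0, 0, -0.12], [0.085, -0.4113, -0.2625, 0.1375, 0, 0, -0.3855], [0.085, -0.4113, -0.2625, 0.1375, 0, 0, -0.3855], [0.085, -0.4113, -0.2625, 0.1375, 0, 0, -0.3855], [0.085, -0.4113, -0.2625, 0.1375, 0, 0, -0.3855], [0.085, -0.4113, -0.2625, 0.1375, 0, 0, -0.3855], [0.085, -0.4113, -0.2625, 0.1375, 0, 0, -0.3855], [0.085, -0.4113, -0.2625, 0.1375, 0, 0, -0.3855], [0.085, -0.4113, -0.2625, 0.1375, 0, 0, -0.3855], [0.085, -0.4113, -0.2625, 0.1375, 0, 0, -0.3855], [0.085, -0.4113, -0.2625, 0.1375, 0, 0, -0.3855], [0.085, -0.4113, -0.2625, 0.1375, 0, 0, -0.3855], [0.085, -0.4113, -0.2625, 0.1375, 0, 0, -0.3855], [0.085, -0.4113, -0.2625, 0.1375, 0, 0, -0.3855], [0.085, -0.4113, -0.2625, 0.1375, 0, 0, -0.3855]]]' 80
python3 - <<'E'
from h import *
import cv2
o=monitor.get_obs();M=R.from_rotvec(o['tool_rot']).as_matrix();print(o['t'],o['tool_pos'],M.round(4),np.degrees(np.arctan2(M[1,0],M[0,0])))
i=[cv2.resize(get_image(n)[y:y+100,x:x+130,::-1],None,fx=3,fy=3) for n,x,y in(("scene",380,200),("top",160,235))]
cv2.imwrite("pics/a.png",np.hstack(i))
E
```

```text
t: 1.35
tool_pos: [0.478, 0.2287, 0.122]
tool_rot: [-0.495, 3.101, 0.001]
contact_force: [0.1, 0.5, 0.7]
opening: 0.0851
grip_force: 0.0
1.35 [0.47799993 0.22873435 0.12197616] [[-9.504e-01 -3.111e-01  9.000e-04]
 [-3.111e-01  9.504e-01  6.000e-04]
 [-1.100e-03  2.000e-04 -1.000e+00]] -161.87160920288093
```

View pics/a.png

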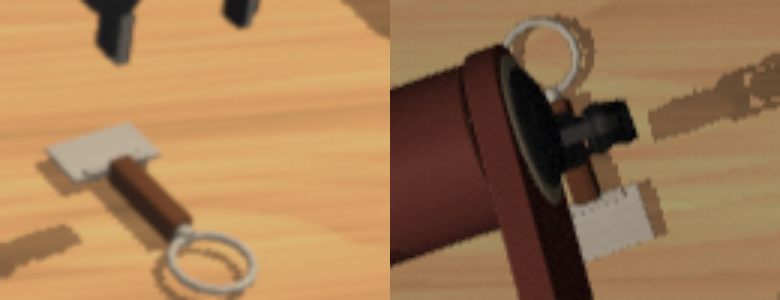

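The open fingers straddle the handle, which is seen at crop (150,195) in the scene view. I'll descend, grip at 80 N and lift a little.

To row units: 0.118 m is 0.1475, -0.002 m is -0.0025.

```bash
python3 jog.py '[[[0.085, 0, -0.0025, 0.05, 0, 0, 0], [0.085, 0, -0.0025, 0.1, 0, 0, 0], [0.085, 0, -0.0025, 0.1313, 0, 0, 0], [0.085, 0, -0.0025, 0.1475, 0, 0, 0], [0.085, 0, -0.0025, 0.1475, 0, 0, 0], [0.085, 0, -0.0025, 0.1475, 0, 0, 0], [0.03, 0, -0.0025, 0.1475, 0, 0, 0], [0, 0, -0.0025, 0.1475, 0, 0, 0], [0, 0, -0.0025, 0.1475, 0, 0, 0], [0, 0, -0.0025, 0.1475, 0, 0, 0], [0, 0, -0.0025, 0.1475, 0, 0, 0], [0, 0, -0.0025, 0.1475, 0, 0, 0], [0, 0, -0.0025, 0.1475, 0, 0, 0], [0, 0, -0.0025, 0.1475, 0, 0, 0]]]' 80
```

```text
t: 2.62
tool_pos: [0.4796, 0.2256, 0.0043]
tool_rot: [-0.491, 3.102, 0.0]
contact_force: [-1.1, -0.3, 5.4]
opening: 0.0164
grip_force: 81.9
```

To row units: -0.316 m is -0.395, -0.31 m is -0.3875, 1.623 rad is 0.8115.

```bash
python3 jog.py '[[[0, 0, 0, -0.0375, 0, 0, 0], [0, 0, 0, -0.0875, 0, 0, 0], [0, 0, 0, -0.1375, 0, 0, 0], [0, 0, 0, -0.1875, 0, 0, 0], [0, 0, 0, -0.2375, 0, 0, 0.05], [0, 0, 0, -0.2875, 0, 0, 0.11], [0, 0, 0, -0.3375, 0, 0, 0.17], [0, 0, 0, -0.3875, 0, 0, 0.23], [0, -0.0063, -0.025, -0.395, 0, 0, 0.29], [0, -0.0125, -0.05, -0.395, 0, 0, 0.35], [0, -0.0188, -0.075, -0.395, 0, 0, 0.41], [0, -0.025, -0.1, -0.395, 0, 0, 0.47], [0, -0.0313, -0.125, -0.395, 0, 0, 0.53], [0, -0.0375, -0.15, -0.395, 0, 0, 0.59], [0, -0.0438, -0.175, -0.395, 0, 0, 0.65], [0, -0.05, -0.2, -0.395, 0, 0, 0.71], [0, -0.0625, -0.225, -0.395, 0, 0, 0.77], [0, -0.065, -0.2413, -0.395, 0, 0, 0.8115], [0, -0.065, -0.2413, -0.395, 0, 0, 0.8115], [0, -0.065, -0.2413, -0.395, 0, 0, 0.8115]]]'
python3 - <<'E'
from h import *
import cv2
o=monitor.get_obs();M=R.from_rotvec(o['tool_rot']).as_matrix();print(o['t'],o['tool_pos'],M.round(4),np.degrees(np.arctan2(M[1,0],M[0,0])))
i=[]
for n,x,y in(("scene",250,90),("top",240,150)):
    im=get_image(n)[:,:,::-1];cv2.imwrite(f"pics/{n}1.png",im);i.append(cv2.resize(im[y:y+150,x:x+100],None,fx=4,fy=4,interpolation=cv2.INTER_CUBIC))
cv2.imwrite("pics/b.png",np.hstack(i))
E
```

```text
t: 4.28
tool_pos: [0.5878, 0.0576, 0.318]
tool_rot: [-1.91, -2.491, 0.002]
contact_force: [0.5, 0.4, -1.2]
opening: 0.016
grip_force: 81.0
4.2833 [0.58775317 0.05757419 0.31802   ] [[-2.594e-01  9.658e-01 -2.300e-03]
 [ 9.658e-01  2.594e-01  5.000e-04]
 [ 1.100e-03 -2.100e-03 -1.000e+00]] 105.03540212782268
```

View pics/b.png

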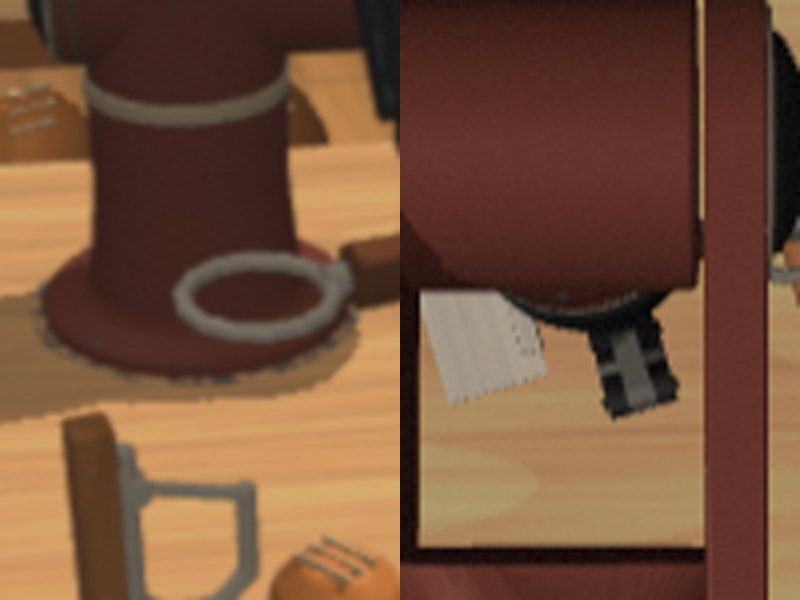

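The scene crop shows the held eye ring spanning about (174–345, 252–340), so its centre is at full-picture (315,164). It sits above the hook, whose gate is shut. The arm hides the top view, so I'll compare the ring and hook within the scene camera alone, where the bias cancels.

Run:
```python
from h import *
np.set_printoptions(precision=4,suppress=True)
sh=atz("scene",(281.6,202),.279);no=atz("scene",(311.6,210.7),.252)
a=np.radians(105.);u=np.array([np.cos(a),np.sin(a)]);v=np.array([-u[1],u[0]])
print("nose rel",(no-sh)[:2]@u,(no-sh)[:2]@v)
for z in (.320,.324,.328):
    e=atz("scene",(315.2,164.2),z);print(z,e,(e-sh)[:2]@u,(e-sh)[:2]@v)
# predicted ring ends/top/bottom for level ring around e
e=atz("scene",(315.2,164.2),.324)
U=np.append(u,0)
for k,t in [("level",0),("up5",5),("dn5",-5)]:
    b=np.radians(t);X=np.cos(b)*(-U)+np.sin(b)*np.array([0,0,1]);V=np.append(v,0)
    th=np.linspace(0,6.28,200);P=np.array([proj("scene",e+.029*(np.cos(q)*X+np.sin(q)*V)) for q in th])
    P=(P-[250,90])*4
    print(k,"left",P[P[:,0].argmin()],"right",P[P[:,0].argmax()],"top",P[P[:,1].argmin()],"bot",P[P[:,1].argmax()])
print("neck dir",[(np.array(proj("scene",e+d*U))-[250,90])*4 for d in(.032,.05)])
```

```text
nose rel 0.043803730206203526 0.002121876919580915
0.32 [ 0.6021 -0.0099  0.32  ] 0.05462232634294829 0.011148744740363805
0.324 [ 0.6095 -0.0106  0.324 ] 0.05202805764155589 0.0041201578759595524
0.328 [ 0.617  -0.0113  0.328 ] 0.0494337889401635 -0.002908428988444704
level left [174.8048 300.4486] right [346.6922 296.3214] top [264.9757 257.2823] bot [257.8568 339.296 ]
up5 left [174.7276 294.021 ] right [346.4005 302.536 ] top [249.2954 259.3668] bot [271.9225 337.0687]
dn5 left [175.4643 305.3636] right [346.4282 290.1933] top [275.1421 254.2892] bot [246.9447 342.3559]
neck dir [array([347.9616, 279.2752]), array([395.8663, 269.6434])]
```

Along the hook the eye is 52 mm from the shank, which is the target. It is level, and about 2–4 mm off laterally against ±19 mm of room. I'll push straight down.

To row units: 0.111 m is 0.1388, 0.108 m is 0.135.

```bash
python3 jog.py '[[[0, 0, 0, 0.025, 0, 0, 0], [0, 0, 0, 0.05, 0, 0, 0], [0, 0, 0, 0.0625, 0, 0, 0], [0, 0, 0, 0.075, 0, 0, 0], [0, 0, 0, 0.0875, 0, 0, 0], [0, 0, 0, 0.0975, 0, 0, 0], [0, 0, 0, 0.1075, 0, 0, 0], [0, 0, 0, 0.1175, 0, 0, 0], [0, 0, 0, 0.1275, 0, 0, 0], [0, 0, 0, 0.135, 0, 0, 0], [0, 0, 0, 0.1388, 0, 0, 0], [0, 0, 0, 0.1388, 0, 0, 0], [0, 0, 0, 0.1388, 0, 0, 0], [0, 0, 0, 0.1388, 0, 0, 0], [0, 0, 0, 0.1388, 0, 0, 0]]]'
python3 - <<'E'
from h import *
import cv2
i=get_image("scene")[:,:,::-1];cv2.imwrite("pics/c.png",cv2.resize(i[170:290,240:400],None,fx=5,fy=5,interpolation=cv2.INTER_CUBIC))
E
```

```text
t: 5.63
tool_pos: [0.5884, 0.0579, 0.209]
tool_rot: [1.912, 2.492, 0.001]
contact_force: [-0.2, 0.7, -1.3]
opening: 0.0159
grip_force: 81.0
```

View pics/c.png

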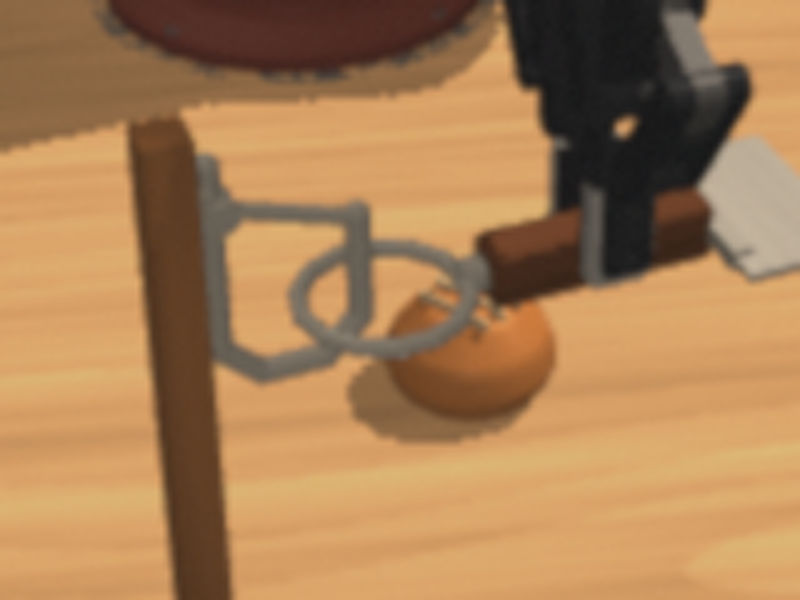

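The nose stands up through the eye: the ring's back passes behind it at (360,245) and its front crosses before it at (345,345). The gate is shut above, at (225–360, 210). I'll release and back away.

To row units: 0.2 m is 0.25, 0.16 m is 0.2.

```bash
python3 jog.py '[[[0, 0, 0, 0.0038, 0, 0, 0], [0.085, 0, 0, 0.0038, 0, 0, 0], [0.085, 0, 0, 0.0038, 0, 0, 0], [0.085, 0, 0, 0.0038, 0, 0, 0], [0.085, 0, 0, 0.0038, 0, 0, 0], [0.085, 0, 0, 0.0038, 0, 0, 0], [0.085, 0, 0, 0.0038, 0, 0, 0], [0.085, 0, 0, 0.0038, 0, 0, 0], [0.085, 0, 0, -0.0375, 0, 0, 0], [0.085, 0, 0, -0.0875, 0, 0, 0], [0.085, 0.05, 0, -0.0875, 0, 0, 0], [0.085, 0.1, 0, -0.0875, 0, 0, 0], [0.085, 0.15, 0, -0.0875, 0, 0, 0], [0.085, 0.2, 0, -0.0875, 0, 0, 0], [0.085, 0.25, 0, -0.0875, 0, 0, 0], [0.085, 0.25, 0, -0.0875, 0, 0, 0], [0.085, 0.25, 0, -0.0875, 0, 0, 0], [0.085, 0.25, 0, -0.0875, 0, 0, 0], [0.085, 0.25, 0, -0.0875, 0, 0, 0], [0.085, 0.25, 0, -0.0875, 0, 0, 0]]]'
for i in 1 2 3; do python3 jog.py '[[[0.085, 0, 0, 0, 0, 0, 0], [0.085, 0, 0, 0, 0, 0, 0], [0.085, 0, 0, 0, 0, 0, 0], [0.085, 0, 0, 0, 0, 0, 0], [0.085, 0, 0, 0, 0, 0, 0], [0.085, 0, 0, 0, 0, 0, 0], [0.085, 0, 0, 0, 0, 0, 0], [0.085, 0, 0, 0, 0, 0, 0], [0.085, 0, 0, 0, 0, 0, 0], [0.085, 0, 0, 0, 0, 0, 0], [0.085, 0, 0, 0, 0, 0, 0], [0.085, 0, 0, 0, 0, 0, 0], [0.085, 0, 0, 0, 0, 0, 0], [0.085, 0, 0, 0, 0, 0, 0], [0.085, 0, 0, 0, 0, 0, 0], [0.085, 0, 0, 0, 0, 0, 0], [0.085, 0, 0, 0, 0, 0, 0], [0.085, 0, 0, 0, 0, 0, 0], [0.085, 0, 0, 0, 0, 0, 0], [0.085, 0, 0, 0, 0, 0, 0]]]' | head -1; done
python3 - <<'E'
from h import *
import cv2
a=get_image("scene")
for k in range(12): b=get_image("scene"); print(int((cv2.absdiff(a,b)[180:350,240:400].max(2)>25).sum()),end=' ')
cv2.imwrite("pics/d.png",cv2.resize(b[170:370,160:420,::-1],None,fx=3,fy=3,interpolation=cv2.INTER_CUBIC))
E
```

```text
t: 7.35
tool_pos: [0.5367, 0.2498, 0.2783]
tool_rot: [1.915, 2.491, -0.0]
contact_force: [0.0, 0.3, -0.2]
opening: 0.0847
grip_force: 0.0
t: 9.02
t: 10.68
t: 12.35
0 0 0 0 0 0 0 0 0 0 0 0
```

View pics/d.png

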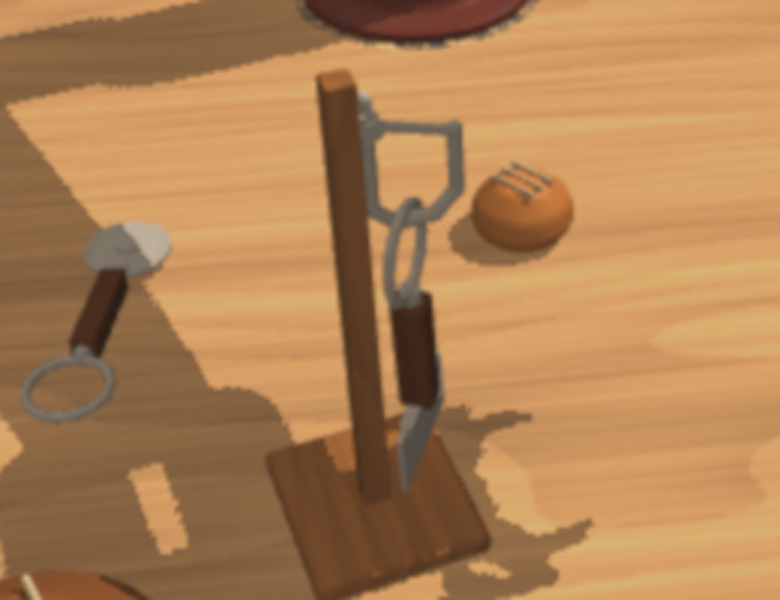

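The scraper hangs at rest from the saddle at (410,210), the gate is shut at (370–460, 128), and the wheel cutter has not moved. The robot is clear, so I'm handing the job in.

```bash
python3 -c "
from station import ctrl, monitor, ticket, get_image, camera_params
print(ticket.finish_job())"
```

```text
the job is handed in; nothing more can be done
None
```

The dough scraper hangs at rest on the snap hook with the gate shut behind its eye, the pastry cutter lies where it was, and I handed the job in at about 13 s; no verdict came back.

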